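# Clamp a compressor shaft in the V-blocks

### The arm

A 6-joint arm with a two-finger parallel gripper is mounted at the origin on the work surface. World frame = base frame: x ahead of the robot, y to its left, z up, the work surface at z = 0. Lengths are in m, angles in rad, forces in N, time in s.
With the tool pointing down it reaches from about 0.375 to 0.9 m from the base axis. Payload 3.1 kg.
Tool frame: the origin (TCP) lies midway between the tips of the shut fingers; the grasp point (between the pads) lies 19 mm behind it (pinch_z is the distance from the TCP to the grasp point, in m); z points along the fingers, y is the line along which they close (so a half turn about z gives the same grasp; the last joint's range is limited). The gripper opens to 85 mm and grips with 20 to 120 N. Pads are 22 mm wide; open, the fingers measure 114 mm over their backs; the gripper's body (76 mm by 85 mm) begins 54 mm behind the grasp point. The pads swing forward as they close: fully open they stand 13 mm farther back than shut.
Start: joints at [1.129, 0.527, 1.433, -0, 1.181, -0.178], TCP at [0.163, 0.603, 0.204] pointing down, gripper open.
Joint ranges: [-3.08, 3.08], [-0.75, 2.2], [0.22, 2.44], [-1.43, 4.57], [0, 2.65], [-2.85, 2.85]. Speed limits (rad/s): [2.79, 2.79, 3.14, 3.14, 3.14, 3.14].

### API

Orientations are given as a unit quaternion [x, y, z, w].
In Python, from station import sense, snapshot, camera_params, sign_off, pinch_z gives the robot as it stands. The module is installed in compiled form; this text tells all that it offers.
- The arm moves only by the shell command python3 -m handwheel 'ROWS' [FORCE]. ROWS is JSON, a list that holds one entry, the list of rows, each a list of 7 numbers: the turn, a rotation vector about the tool's x, y, z in degrees, then the shift along the tool's x, y, z in m, then the opening, from 0 (shut) to 1 (fully open). A call has 1 to 20 rows; each row shifts and turns the commanded pose from where the row before left it, along the tool's axes as they then stand; what a row does not reach is not made up. A row lasts 1/8 s, in which the tool goes at most 62.5 mm and 10.7 degrees, less where a joint would pass 70% of its speed; a pose out of reach is approached as far as the arm can. A call with a gripper value outside its range is refused whole. The fingers move at their own pace and stop on an object; FORCE is the grip in N (left out, the last holds). Time passes only in rows, so rows that do not move let the fingers close. It gives the time, the measured TCP pose, the force, the opening and the grip force at its end, in the units of the state.
- sense(): the state, without advancing time (a new reading comes with each control period).
- snapshot(name): name is "side" or "top" or "wrist"; returns the picture (480x640x3 uint8, red, green, blue); there is no depth.
- camera_params(name): a dict with "fx", "fy", "cx", "cy" (pixels), "world_to_cam" (4x4, takes a point from world to camera coordinates); the wrist camera has in their place "mount" (4x4, takes a point from camera to tool coordinates, whose origin is the TCP and whose axes are the flange's). Camera axes: x right, y down, z forward; pixel columns grow to the right and rows downward; lengths in m; the calibration is good to about 2 mm. A picture is of the moment at which its call begins: read the wrist's pose just before it. camera_params takes no time and is no camera call.
- sign_off(): hands the job in; it is judged then, once.
The state is a dict: "t": time; "q": joint angles; "qd": joint speeds; "tau": joint torques, N m; "tcp_pos": TCP position; "tool_rot": TCP orientation; "force": force on the tool from outside, world axes, zero at the start; "ft_torque": the same for the moment, N m; "finger_gap": opening from 0.0 (shut) to 1.0 (fully open); "gripper_force": force on a finger pad.
Only numpy, scipy, OpenCV 4.12 (cv2) and the standard library are available. Lean on these libraries where they do the work, as an engineer would, in place of code of your own. Each camera call takes 0.05 s, during which the arm holds its last target. There are 200 camera calls.

### The job

Set up the compressor shaft in the fixture for gauging its keyway: lay it in the pair of V-blocks with the thin end away from the end stop, and slide it along the V's until its thick end meets the stop, without ramming it. Then lift the spring-loaded strap, swing it over the shaft as far as it goes and let it down gently until its pad bears on the shaft, neither letting it snap down nor forcing it, and let go; leave the other things on the bench where they are.

Things in the scene. Friction and masses are not known exactly. Their poses are not given: they have to be found in the camera images.
- shaft: loose stepped steel shaft lying on the black ribbed mat (3 mm thick), about 0.6 kg: a thick part 24 mm in diameter and 156 mm long, then a thin keyed end 17 mm in diameter and 36 mm long. Origin on the axis at the middle of the thick part; its y axis runs along the shaft towards the thin end
- shaft_end (a point): centre of the flat face of the shaft's thick end, 78 mm from the shaft's origin
- fixture: steel fixture fixed to the bench: base plate 190 x 200 mm, 15 mm thick, with two 90 degree V-blocks (60 mm wide, 30 mm long, tops 65 mm above the bench, V mouth 40 mm wide) whose common V runs along the fixture's y. Origin at bench height under the V's middle, halfway between the blocks; blocks from y = 35 to 65 mm and -35 to -65 mm, 70 mm free between them for a gripper
- seat (a point): where the shaft's origin lies when the shaft rests in both V's and meets the stop: on the V's axis, 62 mm above the fixture's origin. The shaft's y axis then points along the fixture's y
- stop: end stop on the fixture beyond the V-block on its -y side: bracket 40 mm wide and 83 mm high with a round steel button 18 mm in diameter. Origin at the centre of the button's face, at shaft axis height; the face looks along the fixture's +y and meets the shaft's thick end. More than 20 N on it is ramming
- post_axis (a point): foot of the upright round post (16 mm in diameter, top 185 mm above the bench; below 70 mm a 27 mm barrel with the strap's spring), at bench height, 110 mm from the V's axis on the fixture's +x side, midway between the blocks. The strap swings about this post and slides along it
- collar: collar of the strap on the post, 34 mm in diameter; it carries the strap and slides with it. Origin on the post's axis at the height of the strap's underside. A spring pulls it down: at the start it rests at its lowest, 90 mm above the bench, and can be lifted by up to 55 mm. Holding it up takes about 7 N at the bottom, rising by 0.15 N per mm of lift, weight included; let go, it springs down
- strap (a joint): swing of the strap about the post, rad: 0 is against its swing stop, square over the shaft midway between the V-blocks (the strap then points along the fixture's -x from the post); grows counter-clockwise seen from above, towards the fixture's -y side, up to 1.9. It starts open, 1.1 to 1.7, with the pad lower than the shaft's top, so it must be lifted to pass over. Swings freely, stays where left
- knob (a point): centre of the top of the upright black knob (22 mm in diameter, 34 mm high) on the strap's free end, 110 mm from the post's axis. It stands on a flat steel boss 48 mm in diameter, whose top is 34 mm below this point; boss and strap (22 mm wide) are 14 mm thick
- boss (a point): centre of the boss's underside, 48 mm below knob. A screw with a rubber pad 20 mm in diameter hangs here, hand-set: the pad's face is 18 to 38 mm below this point, so where it meets the shaft (top 74 mm above the bench) has to be felt: the load leaves the hand. The pad gives 0.13 mm per N. Left to its spring it holds with 7 to 10 N; over 25 N, by pushing or snapping down, marks the shaft
- head: finned aluminium cylinder head, 104 x 92 x 49 mm, a bystander to leave alone; origin under its centre
- driver: screwdriver with green handle, 200 mm long, a bystander to leave alone; origin under its middle, x along it towards the tip
- spanner: spanner 180 mm long, a bystander to leave alone; origin under its middle, x along it towards the open jaw

How it is judged:
On the way, in this order (a step that is already met when the one before it is completed fails the run):
1. the shaft lies in both V's and touches the stop with its thick end (contact force between shaft and stop above 0.5 N and x of shaft in the frame of fixture between -0.003 and 0.003 m and z of shaft in the frame of fixture below 0.065 m and y of shaft_end in the frame of stop below 0.002 m and angle between the y axis of shaft and the y axis of fixture, either way round below 0.04 rad), for 0.02 s.
2. the strap is swung over the shaft (value of joint strap below 0.1 rad), for 0.1 s.
At the end, for the whole second after the job is handed in: the shaft lies in both V's (axis within 2 mm of the V's middle, at its seated height, along the V within 0.03 rad) with its thick end within 2 mm of the stop, the strap is swung over it (within 0.1 rad of its swing stop) and its pad presses on the shaft with more than 4 N, all let go and at rest (x of shaft in the frame of fixture between -0.002 and 0.002 m and z of shaft in the frame of fixture between 0.059 and 0.064 m and angle between the y axis of shaft and the y axis of fixture, either way round below 0.03 rad and y of shaft_end in the frame of stop between -0.003 and 0.002 m and value of joint strap below 0.1 rad and contact force between shaft and collar above 4 N and linear speed of shaft below 0.01 m/s); the robot touches nothing.
It fails at once if the strap is forced or snapped down on the shaft with more than 25 N (contact force between shaft and collar above 25 N).
It fails at once if the strap is let go above the shaft and springs down (over 0.25 m/s) (linear speed of collar above 0.25 m/s and not (contact force between the fingers and collar above 5 N)).
It fails at once if the shaft is rammed against the stop with more than 20 N (contact force between shaft and stop above 20 N).
It fails at once if a bystander is moved more than 20 mm (distance of any of head, driver, spanner from where it was at the start of the episode above 0.02 m).
It also fails if it takes over 69 s, if anything falls off the work surface, if the arm or the gripper's body presses on something with over 40 N, if the wrist force passes 120 N, or if a joint passes its speed limit or range.

## Working session

There is one attempt and no reset: what is moved stays moved. The work goes in short steps, Python scripts to look and compute and a shell command to move; the robot and the scene stay as the last step left them, time stands still between calls to the robot, and variables do not carry over. Pictures are saved under pics/ and viewed, at most 10 in all, crops included, and the job is handed in when it is done.

```bash
mkdir -p pics; python3 - <<'E'
from station import *
import cv2
s=sense();print({k:s[k] for k in('t','tcp_pos','tool_rot','force','finger_gap')},pinch_z)
for n in("side","top"):
    cv2.imwrite(f"pics/{n}0.png",snapshot(n)[:,:,::-1]);p=camera_params(n);print(n,p)
print(camera_params("wrist"))
E
```

```text
{'t': 0.0, 'tcp_pos': array([0.16261999, 0.60265527, 0.20254106]), 'tool_rot': array([ 1.31524684e-01,  9.91312302e-01, -1.03655549e-03, -3.22065406e-04]), 'force': array([ 0.16966554, -0.05864156,  0.20104082]), 'finger_gap': 1.0003021073454252} 0.0187
side {'fx': 562.4998446268542, 'fy': 562.4998446268542, 'cx': 317.9402270410788, 'cy': 236.3026323776251, 'world_to_cam': array([[ 0.98451444, -0.17464984, -0.01512433, -0.52068756],
       [-0.12392175, -0.63233299, -0.76472112,  0.16050586],
       [ 0.12399481,  0.75475322, -0.64418388,  1.42607055],
       [ 0.        ,  0.        ,  0.        ,  1.        ]])}
top {'fx': 520.2088715506364, 'fy': 520.2088715506364, 'cx': 317.7117030454351, 'cy': 240.51574023114097, 'world_to_cam': array([[-0.0043633 , -0.99996871, -0.00659891,  0.02315094],
       [-0.98610597,  0.00539846, -0.16602975,  0.55446526],
       [ 0.16606018,  0.00578279, -0.98609867,  1.18845576],
       [ 0.        ,  0.        ,  0.        ,  1.        ]])}
{'fx': 402.1184819245081, 'fy': 402.1184819245081, 'cx': 327.45250664608204, 'cy': 238.87448227432026, 'mount': array([[ 5.12212358e-04, -9.59543827e-01, -2.81558842e-01,
         7.20602641e-02],
       [ 9.99999445e-01,  2.32290933e-04,  1.02756049e-03,
        -8.99211030e-04],
       [-9.20585763e-04, -2.81559212e-01,  9.59543414e-01,
        -1.69897832e-01],
       [ 0.00000000e+00,  0.00000000e+00,  0.00000000e+00,
         1.00000000e+00]])}
```

View pics/top0.png

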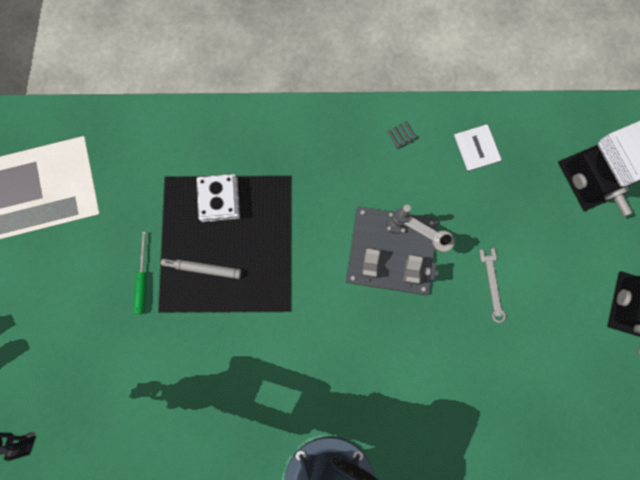

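View pics/side0.png

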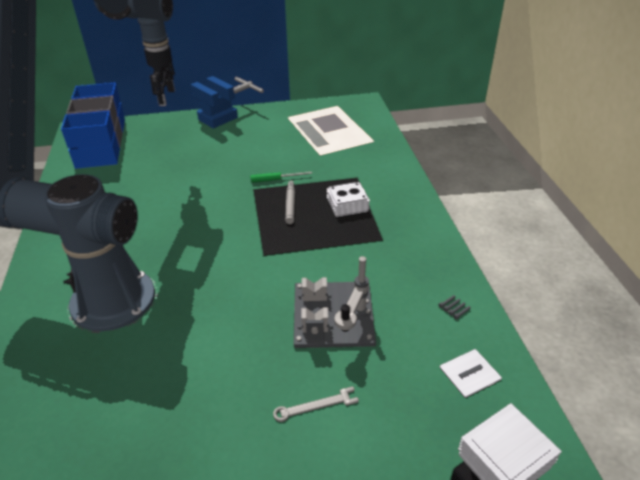

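Top view: the shaft runs (162,262) to (242,273) with its thin end at the left (+y). The fixture plate is around (393,250), with the stop on its right (432,270), the post at (403,212) and the knob at (446,240). The shaft already points the right way round.

```bash
cat > h.py <<'E'
import numpy as np,cv2
from station import *
from scipy.spatial.transform import Rotation as R
def T(name):
    p=camera_params(name);K=np.array([[p['fx'],0,p['cx']],[0,p['fy'],p['cy']],[0,0,1]])
    if name=="wrist":
        s=sense();W=np.eye(4);W[:3,:3]=R.from_quat(s['tool_rot']).as_matrix();W[:3,3]=s['tcp_pos'];return K,W@p['mount']
    return K,np.linalg.inv(p['world_to_cam'])
def ray(KC,u,v,z):
    K,C=KC;d=C[:3,:3]@np.linalg.inv(K)@[u,v,1];o=C[:3,3];return o+d*(z-o[2])/d[2]
def px(KC,P):
    K,C=KC;q=K@(np.linalg.inv(C)@np.r_[P,1])[:3];return q[:2]/q[2]
def tool():
    s=sense();M=R.from_quat(s['tool_rot']).as_matrix();return s,M
E
python3 - <<'E'
from h import *
im=cv2.imread('pics/top0.png');KC=T('top')
hsv=cv2.cvtColor(im,cv2.COLOR_BGR2HSV)
# shaft: bright region on mat
m=(hsv[:,:,2]>75).astype(np.uint8);m[:240]=0;m[300:]=0;m[:,:159]=0;m[:,250:]=0;m[hsv[:,:,1]>90]=0
n,l,st,c=cv2.connectedComponentsWithStats(m);i=1+st[1:,4].argmax();pts=np.argwhere(l==i)[:,::-1].astype(np.float32)
r=cv2.minAreaRect(pts);print(r);b=cv2.boxPoints(r)
print([ray(KC,*p,0.015).round(4) for p in b])
# plate: non-green region
m=(hsv[:,:,1]<90).astype(np.uint8);m[:195]=0;m[305:]=0;m[:,:335]=0;m[:,470:]=0
c=max(cv2.findContours(m,0,2)[0],key=cv2.contourArea);print(cv2.minAreaRect(c))
for p in cv2.approxPolyDP(c,4,True)[:,0]:print(p,ray(KC,*map(float,p),.015).round(4))
cv2.imwrite('pics/c.png',cv2.resize(im[190:310,330:480],None,fx=5,fy=5,interpolation=2))
E
```

```text
((199.6594696044922, 267.6567687988281), (81.04855346679688, 10.137567520141602), 8.972626686096191)
[array([0.4986, 0.4053, 0.015 ]), array([0.523 , 0.4026, 0.015 ]), array([0.4912, 0.2075, 0.015 ]), array([0.467 , 0.2108, 0.015 ])]
((401.8913879394531, 247.13003540039062), (102.6080322265625, 87.11125946044922), 8.914926528930664)
[454 237] [ 0.5667 -0.3111  0.015 ]
[436 229] [ 0.5868 -0.2682  0.015 ]
[437 218] [ 0.6142 -0.2718  0.015 ]
[411 215] [ 0.6221 -0.2084  0.015 ]
[408 204] [ 0.6498 -0.202   0.015 ]
[394 212] [ 0.6298 -0.167   0.015 ]
[358 206] [ 0.6455 -0.0789  0.015 ]
[346 281] [ 0.4609 -0.0469  0.015 ]
[427 295] [ 0.4264 -0.24    0.015 ]
[438 274] [ 0.4766 -0.2684  0.015 ]
[434 251] [ 0.5326 -0.2611  0.015 ]
[451 249] [ 0.5372 -0.3024  0.015 ]
```

View pics/c.png

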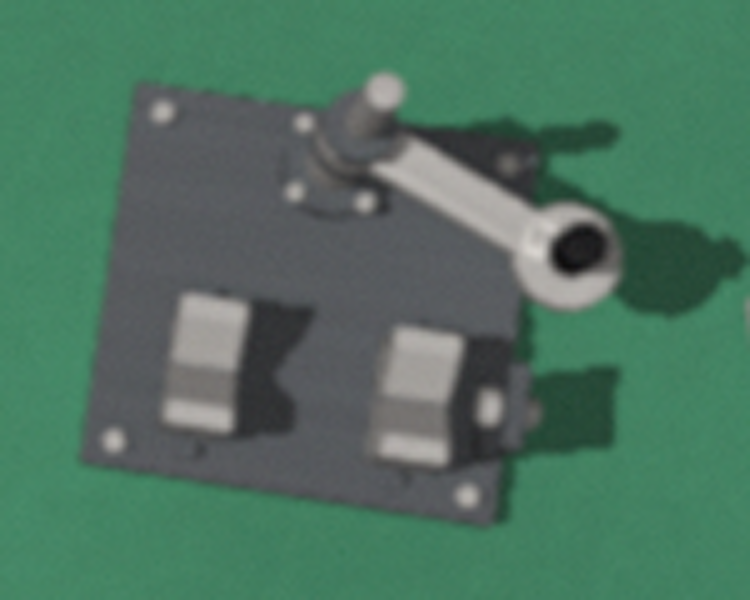

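```bash
python3 -m handwheel '[[[0,0,10.52,0,0,0,1],[0,0,10.52,0,0,0,1],[0,0,10.52,0,0,0,1],[0,0,10.52,0,0,0,1],[0,0,10.52,0,0,0,1],[0,0,10.52,0,0,0,1],[0,0,10.52,0,0,0,1],[0,0,10.52,0,0,0,1],[0,0,0,-0.0251,0.0375,0.004,1],[0,0,0,-0.0251,0.0375,0.004,1],[0,0,0,-0.0251,0.0375,0.004,1],[0,0,0,-0.0251,0.0375,0.004,1],[0,0,0,-0.0251,0.0375,0.004,1],[0,0,0,-0.0251,0.0375,0.004,1],[0,0,0,-0.0251,0.0375,0.004,1],[0,0,0,-0.0251,0.0375,0.004,1],[0,0,0,-0.0251,0.0375,0.004,1],[0,0,0,-0.0251,0.0375,0.004,1]]]' 60
python3 - <<'E'
from h import *
KC=T('wrist');im=snapshot('wrist')[:,:,::-1];cv2.imwrite('pics/w1.png',im)
s,M=tool();print(s['tcp_pos'],M.round(4),s['q'])
KT=T('top');
C=[(185,293),(248,300),(235,432),(163,428),(398,325),(463,332),(448,466),(378,460)]
for a in C:print(a,ray(KT,330+a[0]/5,190+a[1]/5,.065).round(4))
E
```

```text
t: 2.35
tcp_pos: [0.4933, 0.294, 0.163]
tool_rot: [0.762, 0.648, -0.0, -0.0]
force: [0.6, 0.4, -0.4]
finger_gap: 0.999
gripper_force: 0.0
[0.49836084 0.29033129 0.16271829] [[ 0.1643  0.9864  0.0039]
 [ 0.9864 -0.1642 -0.0026]
 [-0.0019  0.0043 -1.    ]] [ 0.33597239  0.51234571  1.59928991 -0.00433662  1.02714263  0.50320742]
(185, 293) [ 0.5317 -0.0944  0.065 ]
(248, 300) [ 0.5283 -0.1237  0.065 ]
(235, 432) [ 0.4667 -0.1162  0.065 ]
(163, 428) [ 0.4687 -0.083   0.065 ]
(398, 325) [ 0.5161 -0.1931  0.065 ]
(463, 332) [ 0.5127 -0.2231  0.065 ]
(448, 466) [ 0.4505 -0.2139  0.065 ]
(378, 460) [ 0.4534 -0.1818  0.065 ]
```

View pics/w1.png

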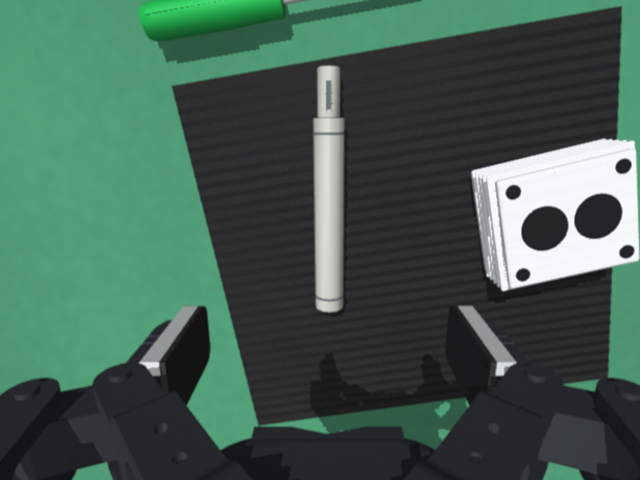

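The shaft runs vertically at column 329, with its thick end at row 311, the step near row 118 and the thin end at row 66.

```bash
python3 - <<'E'
from h import *
def meas(tag):
    KC=T('wrist');im=snapshot('wrist')[:,:,::-1]
    hsv=cv2.cvtColor(im,cv2.COLOR_BGR2HSV);m=((hsv[:,:,2]>100)&(hsv[:,:,1]<60)).astype(np.uint8);m[:,:280]=0;m[:,400:]=0;m[:55]=0;m[330:]=0
    n,l,st,c=cv2.connectedComponentsWithStats(m);i=1+st[1:,4].argmax();print(st[i])
    ys,xs=np.where(l==i)
    P=[]
    for r in (140,170,200,230,260,290):
        x=xs[ys==r];P.append(ray(KC,(x.min()+x.max())/2,r,.015)); print(r,x.min(),x.max())
    P=np.array(P);d=P[-1]-P[0];d=-d/np.linalg.norm(d);end=ray(KC,329,ys.max(),.010);tip=ray(KC,328,ys.min(),.020)
    print('dir',d,np.degrees(np.arctan2(d[1],d[0])),'end',end,'tip',tip,np.linalg.norm(tip-end))
    o=end+.078*d;print('origin from end',o,'from tip',tip-.114*d, 'axis pts',P[2])
meas(1)
s,M=tool();print(s['tcp_pos'],np.degrees(np.arctan2(M[1,0],M[0,0])),s['force'])
E
```

```text
[ 305   60   30  249 6628]
140 305 334
170 306 334
200 306 334
230 307 334
260 308 334
290 308 334
dir [ 0.15909564  0.98726318 -0.        ] 80.84559241873252 end [0.48557023 0.20394085 0.01      ] tip [0.51730122 0.40133465 0.02      ] 0.20017784251817677
origin from end [0.49797968 0.28094738 0.01      ] from tip [0.49916432 0.28878665 0.02      ] axis pts [0.49425728 0.30116427 0.015     ]
[0.49604608 0.29220005 0.16282444] 80.4493537772233 [-1.09819539  0.72785689 -0.45336049]
```

```bash
python3 -m handwheel '[[[0,0,0,0,0,0.03,1],[0,0,0,0,0,0.03,1],[0,0,0,0,0,0.03,1],[0,0,0,0,0,0,1],[0,0,0,0,0,0,1]]]' 60
python3 - <<'E'
from h import *
KC=T('wrist');im=snapshot('wrist')[:,:,::-1];cv2.imwrite('pics/w2.png',im)
s,M=tool();print(s['tcp_pos'],np.degrees(np.arctan2(M[1,0],M[0,0])),s['force'])
hsv=cv2.cvtColor(im,cv2.COLOR_BGR2HSV);m=((hsv[:,:,2]>100)&(hsv[:,:,1]<60))
for r in (120,160,200,240,280,320):
    x=np.where(m[r,250:400])[0]+250
    if len(x): print(r,x.min(),x.max(),((x.min()+x.max())/2),ray(KC,(x.min()+x.max())/2,r,.015))
y=np.where(m[:,315:340].sum(1)>15)[0];print(y.min(),y.max(),ray(KC,327,float(y.max()),.010))
E
```

```text
t: 3.08
tcp_pos: [0.4928, 0.2958, 0.0742]
tool_rot: [0.762, 0.648, 0.0, 0.0]
force: [0.2, 0.7, 0.7]
finger_gap: 0.997
gripper_force: 0.0
[0.4932762  0.29586205 0.0746956 ] 80.75095860585988 [-0.3663936  -0.04831831 -0.10890576]
120 309 350 329.5 [0.5047973 0.3661728 0.015    ]
160 309 350 329.5 [0.50137757 0.34490831 0.015     ]
200 310 350 330.0 [0.49804997 0.32239885 0.015     ]
240 310 349 329.5 [0.49394302 0.29867905 0.015     ]
280 311 348 329.5 [0.48989265 0.27349323 0.015     ]
320 312 348 330.0 [0.48590409 0.24670586 0.015     ]
46 377 [0.47679518 0.20246598 0.01      ]
```

```bash
python3 -m handwheel '[[[0,0,0,0,0,0.025,1],[0,0,0,0,0,0.025,1],[0,0,0,0,0,0.015,1],[0,0,0,0,0,0.004,1],[0,0,0,0,0,0,0.15],[0,0,0,0,0,0,0.15],[0,0,0,0,0,0,0.15],[0,0,0,0,0,0,0.15],[0,0,0,0,0,0,0.15],[0,0,0,0,0,0,0.15]]]' 60
```

```text
t: 4.38
tcp_pos: [0.4926, 0.2952, 0.0045]
tool_rot: [0.762, 0.648, 0.0, -0.0]
force: [-0.4, 0.1, -0.8]
finger_gap: 0.148
gripper_force: 0.0
```

```bash
python3 - <<'E'
from h import *
cv2.imwrite('pics/w3.png',snapshot('wrist')[:,:,::-1])
E
```

```text
(no output)
```

View pics/w3.png

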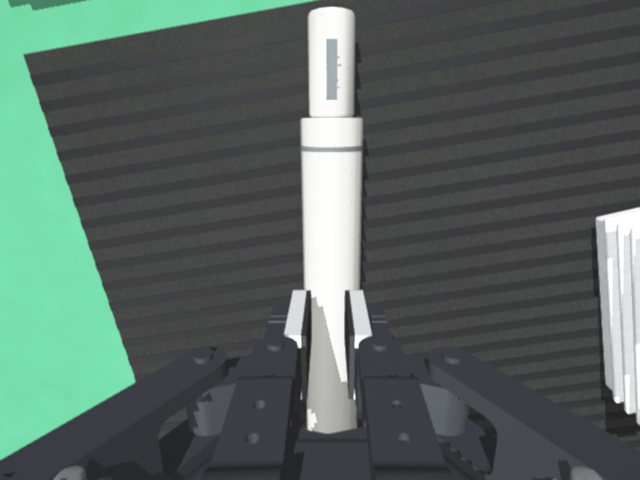

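Two facts here: the shaft lies between the pads (columns 308–348), and there is no grip force yet. I'll keep closing.

```bash
python3 -m handwheel '[[[0,0,0,0,0,0,0],[0,0,0,0,0,0,0],[0,0,0,0,0,0,0]]]' 60;  python3 - <<'E'
from h import *
cv2.imwrite('pics/w4.png',snapshot('wrist')[200:480,150:500,::-1])
E
```

```text
t: 4.8
tcp_pos: [0.4925, 0.2952, 0.0045]
tool_rot: [0.762, 0.648, -0.0, -0.0]
force: [-0.5, 0.3, -0.0]
finger_gap: -0.001
gripper_force: 0.0
```

View pics/w4.png

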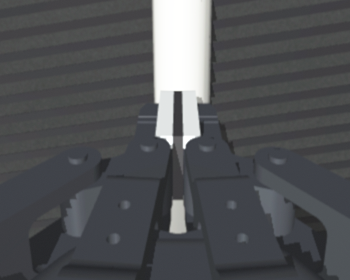

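```bash
python3 - <<'E'
from h import *
KC=T('wrist');s,M=tool();o=s['tcp_pos']
for d in (0,.01,.019,.03):print(d,px(KC,o-M[:,2]*d),[px(KC,o-M[:,2]*d+M[:,0]*k) for k in(.011,)])
print('shaft origin',px(KC,[.4926,.29,.027]),px(KC,[.4926,.29,.015]), 'end',px(KC,[.480,.2130,.027]))
im=snapshot('side');P=px(T('side'),[.4926,.2952,.02]);u,v=P.astype(int);print(P)
a=im[v-60:v+60,u-75:u+75,::-1];cv2.imwrite('pics/s5.png',cv2.resize(a,None,fx=5,fy=5,interpolation=2))
E
```

```text
0 [328.73322541 283.19622208] [array([328.76778845, 260.3391613 ])]
0.01 [328.81917906 292.15427431] [array([328.8572482, 268.1702285])]
0.019 [328.90510739 301.10968872] [array([328.94685178, 276.01388632])]
0.03 [329.02321754 313.41907859] [array([329.07029219, 286.81952981])]
shaft origin [331.11642499 316.49062548] [330.85717453 303.59813167] end [330.52672691 470.46919374]
[288.91322459 202.32959867]
```

View pics/s5.png

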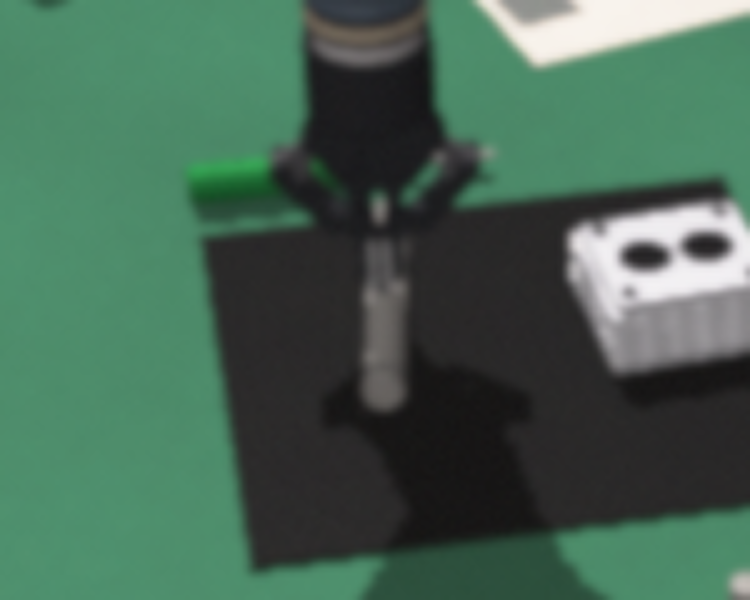

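The pads have shut above the shaft: their tips are about 30 mm behind the reported TCP, not at it. I'll open, go lower, and close again while watching the force.

```bash
python3 -m handwheel '[[[0,0,0,0,0,-0.005,0.6],[0,0,0,0,0,0,0.6],[0,0,0,0,0,0,0.6],[0,0,0,0,0,0,0.6],[0,0,0,0,0,0.01,0.6],[0,0,0,0,0,0.005,0.6],[0,0,0,0,0,0.005,0.6],[0,0,0,0,0,0,0.6]]]' 60;  python3 - <<'E'
from h import *
s,M=tool();print(s['force'],s['finger_gap'],s['tcp_pos'])
E
python3 -m handwheel '[[[0,0,0,0,0,0.004,0.5],[0,0,0,0,0,0.002,0.4],[0,0,0,0,0,0,0.4]]]' 60
```

```text
t: 5.9
tcp_pos: [0.4921, 0.295, -0.0112]
tool_rot: [0.762, 0.648, -0.001, -0.0]
force: [0.2, -0.3, 0.5]
finger_gap: 0.597
gripper_force: 0.0
[ 0.19799682 -0.26421935  0.53780991] 0.5972991179075532 [ 0.49214541  0.2950429  -0.01117047]
t: 6.28
tcp_pos: [0.4925, 0.2952, -0.0166]
tool_rot: [0.762, 0.648, -0.0, -0.0]
force: [0.1, -0.4, 0.9]
finger_gap: 0.4
gripper_force: 0.0
```

```bash
python3 -m handwheel '[[[0,0,0,0,0,0.002,0.35],[0,0,0,0,0,0,0.25],[0,0,0,0,0,0,0.15],[0,0,0,0,0,0,0.1],[0,0,0,0,0,0,0.1],[0,0,0,0,0,0,0.1]]]' 60
```

```text
t: 7.02
tcp_pos: [0.4934, 0.2954, -0.0182]
tool_rot: [0.762, 0.648, 0.001, 0.0]
force: [2.5, -0.5, 1.7]
finger_gap: 0.251
gripper_force: 58.8
```

```bash
python3 -m handwheel '[[[0,0,0,0,0,-0.01,0],[0,0,0,0,0,-0.02,0],[0,0,0,0,0,-0.03,0],[0,0,0,0,0,-0.03,0],[0,0,0,0,0,-0.03,0],[0,0,0,0,0,0,0]]]' 90
python3 - <<'E'
from h import *
s,M=tool();print(s['force'],s['ft_torque'])
cv2.imwrite('pics/w6.png',snapshot('wrist')[:,:,::-1])
E
```

```text
t: 7.78
tcp_pos: [0.4924, 0.2955, 0.1027]
tool_rot: [0.762, 0.648, 0.001, 0.0]
force: [0.1, 0.4, -6.2]
finger_gap: 0.243
gripper_force: 89.2
[ 0.1462776   0.44413853 -6.17167571] [ 0.03613017 -0.04019309 -0.01698555]
```

View pics/w6.png

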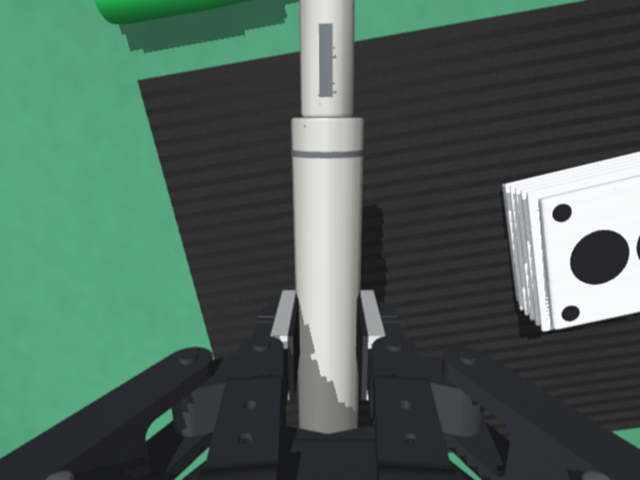

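The shaft is held between the pads, with the step at row 118, and the wrist carries 6.2 N. Next I take it to the fixture.

```bash
python3 - <<'E'
from h import *
p=camera_params('wrist');m=p['mount'];
for v,zz in((118,-.0332-.012),):
  for u in(294,328,362):
    d=m[:3,:3]@[(u-p['cx'])/p['fx'],(v-p['cy'])/p['fy'],1];o=m[:3,3];print(u,o+d*((zz if u==328 else -.0332)-o[2])/d[2])
E
python3 -m handwheel '[[[0,0,0,-0.0427,0.007,-0.002,0],[0,0,0,-0.0427,0.007,-0.002,0],[0,0,0,-0.0427,0.007,-0.002,0],[0,0,0,-0.0427,0.007,-0.002,0],[0,0,0,-0.0427,0.007,-0.002,0],[0,0,0,-0.0427,0.007,-0.002,0],[0,0,0,-0.0427,0.007,-0.002,0],[0,0,0,-0.0427,0.007,-0.002,0],[0,0,0,-0.0427,0.007,-0.002,0],[0,0,0,-0.0427,0.007,-0.002,0],[0,0,0,0,0,0,0],[0,0,0,0,0,0,0],[0,0,0,0,0,0,0]]]' 90
python3 - <<'E'
from h import *
s,M=tool();print(s['tcp_pos'],M.round(4))
KC=T('wrist')
cv2.imwrite('pics/w7.png',snapshot('wrist')[:,:,::-1])
y=np.array([.165,.986]);x=np.array([.986,-.165]);o=np.array([.491,-.1537])
for a in((30,65),(-30,65),(30,35),(-30,35),(20,65),(-20,65),(0,65)):
    P=np.r_[o+x*a[0]/1e3+y*a[1]/1e3,.065 if a[0] else .045];print(a,px(KC,P).round(1))
E
```

```text
294 [ 0.07167791 -0.01153025 -0.0332    ]
328 [ 0.07158765 -0.00048494 -0.0452    ]
362 [ 0.07168939  0.01060825 -0.0332    ]
t: 9.45
tcp_pos: [0.4915, -0.1358, 0.1205]
tool_rot: [0.762, 0.648, -0.001, -0.002]
force: [-1.0, -0.4, -6.5]
finger_gap: 0.243
gripper_force: 89.0
[ 0.4915465  -0.13579602  0.12049627] [[ 0.16    0.9871 -0.003 ]
 [ 0.9871 -0.16    0.0019]
 [ 0.0014 -0.0033 -1.    ]]
(30, 65) [387.7 165.9]
(-30, 65) [279.5 165.2]
(30, 35) [385.2 218.6]
(-30, 35) [281.  217.9]
(20, 65) [369.7 165.8]
(-20, 65) [297.5 165.3]
(0, 65) [333.2 162.1]
```

View pics/w7.png

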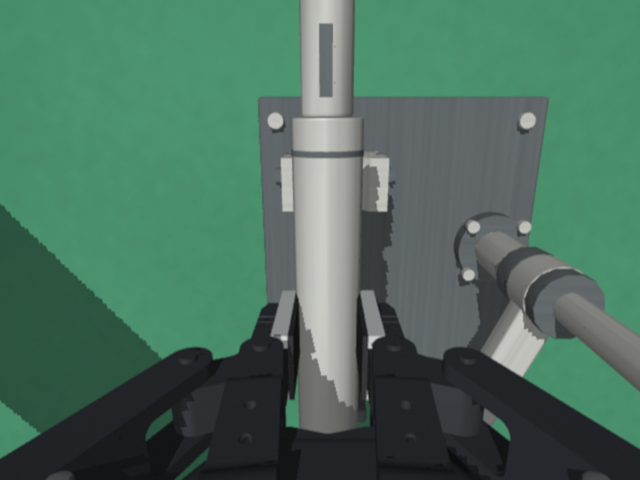

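The wrist view shows the V-block's top face on both sides of the shaft, columns 282–389 and rows about 155–211. The plate edge is level at row 98, so yaw is aligned. I'll refine the offsets.

```bash
python3 - <<'E'
from h import *
im=cv2.imread('pics/w7.png');KC=T('wrist');s,M=tool();g=cv2.cvtColor(im,6).astype(int)
print('L col 286 rows',list(g[146:160,286]),list(g[204:218,286]))
print('R col 380 rows',list(g[146:160,380]),list(g[204:218,380]))
print('row185 left',list(g[185,276:290]),'right',list(g[185,382:396]))
def t(u,v,z): return (M.T@(ray(KC,u,v,z)-s['tcp_pos'])).round(4)
for c in((260,98),(547,97)):print('plate',t(*c,.015))
for c in((282,156),(389,156),(282,211),(389,211)):print('block',t(*c,.065))
E
```

```text
L col 286 rows [np.int64(99), np.int64(99), np.int64(99), np.int64(98), np.int64(99), np.int64(98), np.int64(92), np.int64(89), np.int64(105), np.int64(121), np.int64(126), np.int64(137), np.int64(169), np.int64(189)] [np.int64(187), np.int64(186), np.int64(187), np.int64(188), np.int64(192), np.int64(195), np.int64(187), np.int64(149), np.int64(107), np.int64(96), np.int64(96), np.int64(96), np.int64(97), np.int64(97)]
R col 380 rows [np.int64(101), np.int64(101), np.int64(102), np.int64(101), np.int64(101), np.int64(101), np.int64(94), np.int64(94), np.int64(113), np.int64(125), np.int64(127), np.int64(136), np.int64(168), np.int64(187)] [np.int64(187), np.int64(185), np.int64(187), np.int64(189), np.int64(191), np.int64(194), np.int64(185), np.int64(140), np.int64(79), np.int64(58), np.int64(58), np.int64(59), np.int64(58), np.int64(59)]
row185 left [np.int64(97), np.int64(88), np.int64(87), np.int64(80), np.int64(73), np.int64(119), np.int64(179), np.int64(190), np.int64(189), np.int64(189), np.int64(189), np.int64(189), np.int64(189), np.int64(189)] right [np.int64(189), np.int64(188), np.int64(189), np.int64(188), np.int64(189), np.int64(177), np.int64(125), np.int64(84), np.int64(63), np.int64(58), np.int64(69), np.int64(92), np.int64(97), np.int64(97)]
plate [ 0.0852 -0.0443  0.106 ]
plate [0.0859 0.1415 0.1056]
block [ 0.0523 -0.0257  0.0559]
block [0.0523 0.0334 0.0558]
block [ 0.0213 -0.0266  0.0559]
block [0.0214 0.0347 0.0557]
```

```bash
python3 -m handwheel '[[[0,0,0,0.0015,0.0042,0,0],[0,0,0,0,0,0.02,0],[0,0,0,0,0,0.02,0],[0,0,0,0,0,0.02,0],[0,0,0,0,0,0.014,0],[0,0,0,0,0,0.008,0],[0,0,0,0,0,0.002,0],[0,0,0,0,0,0,0]]]' 90
python3 -m handwheel '[[[0,0,0,0,0,0.002,0],[0,0,0,0,0,0.002,0],[0,0,0,0,0,0,0]]]' 90
python3 - <<'E'
from h import *
s,M=tool();print(s['force'],s['ft_torque'],s['tcp_pos'])
E
```

```text
t: 10.5
tcp_pos: [0.4976, -0.1368, 0.0378]
tool_rot: [0.762, 0.648, 0.0, 0.0]
force: [0.1, -0.4, -6.9]
finger_gap: 0.241
gripper_force: 89.1
t: 10.88
tcp_pos: [0.4972, -0.1367, 0.0335]
tool_rot: [0.762, 0.648, -0.0, -0.0]
force: [-0.7, 0.5, -5.8]
finger_gap: 0.243
gripper_force: 89.1
[-0.70472986  0.52619803 -5.80020416] [-0.02329408  0.06677576 -0.01645167] [ 0.49716328 -0.13667926  0.03351136]
```

```bash
python3 -m handwheel '[[[0,0,0,0.0015,-0.0016,0.001,0],[0,0,0,0,0,0.001,0],[0,0,0,0,0,0.001,0],[0,0,0,0,0,0,0]]]' 90
python3 -m handwheel '[[[0,0,0,0,0,0.001,0],[0,0,0,0,0,0,0]]]' 90
python3 -m handwheel '[[[0,0,0,0,0,0.001,0],[0,0,0,0,0,0,0]]]' 90
python3 - <<'E'
from h import *
s,M=tool();print(s['force'],s['ft_torque'],s['tcp_pos'])
E
```

```text
t: 11.38
tcp_pos: [0.4959, -0.135, 0.0304]
tool_rot: [0.762, 0.648, -0.0, -0.0]
force: [0.2, 0.3, -6.2]
finger_gap: 0.245
gripper_force: 89.1
t: 11.62
tcp_pos: [0.4958, -0.1349, 0.0294]
tool_rot: [0.762, 0.648, -0.0, -0.0]
force: [0.1, 0.1, -5.2]
finger_gap: 0.239
gripper_force: 89.1
t: 11.88
tcp_pos: [0.4957, -0.1349, 0.029]
tool_rot: [0.762, 0.648, -0.0, -0.0]
force: [-2.9, 0.3, 0.8]
finger_gap: 0.247
gripper_force: 89.9
[-2.92898243  0.28418833  0.81489064] [ 0.02334027  0.31587894 -0.04524687] [ 0.4956552  -0.13492672  0.02897346]
```

```bash
python3 -m handwheel '[[[0,0,0,0,-0.0006,0,0],[0,0,0,0,0,0.0003,0],[0,0,0,0,0,0,0]]]' 90
python3 -m handwheel '[[[0,0,0,-0.001,0,0,0],[0,0,0,-0.001,0,0,0],[0,0,0,-0.001,0,0,0],[0,0,0,-0.001,0,0,0],[0,0,0,0,0,0,0]]]' 90
python3 - <<'E'
from h import *
s,M=tool();print(s['force'],s['ft_torque'],s['tcp_pos'])
E
```

```text
t: 12.25
tcp_pos: [0.4956, -0.1349, 0.0289]
tool_rot: [0.762, 0.648, 0.0, 0.0]
force: [-2.0, 0.8, 5.4]
finger_gap: 0.243
gripper_force: 90.1
t: 12.88
tcp_pos: [0.4953, -0.1369, 0.0289]
tool_rot: [0.762, 0.647, 0.001, -0.001]
force: [1.0, 8.3, 5.9]
finger_gap: 0.245
gripper_force: 90.2
[0.99990988 8.33702184 5.86874663] [ 1.33885065 -0.2318492  -0.04226595] [ 0.49525191 -0.13685744  0.02885277]
```

```bash
python3 -m handwheel '[[[0,0,0,0,0,-0.0004,0],[0,0,0,0,0,0,0]]]' 90
python3 -m handwheel '[[[0,0,0,-0.0005,0,0,0],[0,0,0,-0.0005,0,0,0],[0,0,0,0,0,0,0]]]' 90
python3 -m handwheel '[[[0,0,0,-0.0005,0,0,0],[0,0,0,-0.0005,0,0,0],[0,0,0,0,0,0,0]]]' 90
```

```text
t: 13.12
tcp_pos: [0.4951, -0.1374, 0.0289]
tool_rot: [0.762, 0.647, 0.001, -0.0]
force: [1.4, 6.0, 3.5]
finger_gap: 0.241
gripper_force: 90.0
t: 13.5
tcp_pos: [0.495, -0.1383, 0.0289]
tool_rot: [0.762, 0.647, 0.001, -0.0]
force: [1.2, 6.2, 3.2]
finger_gap: 0.24
gripper_force: 90.0
t: 13.88
tcp_pos: [0.4949, -0.1393, 0.0289]
tool_rot: [0.762, 0.647, 0.001, -0.0]
force: [1.4, 7.2, 2.3]
finger_gap: 0.243
gripper_force: 90.0
```

```bash
python3 -m handwheel '[[[0,0,0,-0.0005,0,-0.0004,0],[0,0,0,-0.0005,0,0,0],[0,0,0,0,0,0,0]]]' 90
python3 -m handwheel '[[[0,0,0,-0.0005,0,0,0],[0,0,0,-0.0005,0,0,0],[0,0,0,0,0,0,0]]]' 90
python3 -m handwheel '[[[0,0,0,-0.0005,0,0,0],[0,0,0,-0.0005,0,0,0],[0,0,0,0,0,0,0]]]' 90
```

```text
t: 14.25
tcp_pos: [0.4944, -0.1417, 0.0289]
tool_rot: [0.762, 0.647, 0.0, 0.0]
force: [0.7, 2.7, -1.9]
finger_gap: 0.243
gripper_force: 89.6
t: 14.62
tcp_pos: [0.4942, -0.1431, 0.0289]
tool_rot: [0.762, 0.648, 0.0, 0.0]
force: [1.8, 2.3, -3.1]
finger_gap: 0.242
gripper_force: 89.5
t: 15.0
tcp_pos: [0.4941, -0.1438, 0.029]
tool_rot: [0.762, 0.648, 0.0, 0.0]
force: [2.5, 2.5, -4.6]
finger_gap: 0.242
gripper_force: 89.4
```

```bash
for i in 1 2; do :; done; python3 -m handwheel '[[[0,0,0,-0.0005,0,0,0],[0,0,0,-0.0005,0,0,0],[0,0,0,0,0,0,0]]]' 90
python3 -m handwheel '[[[0,0,0,-0.0005,0,0,0],[0,0,0,-0.0005,0,0,0],[0,0,0,0,0,0,0]]]' 90
```

```text
t: 15.38
tcp_pos: [0.4941, -0.1438, 0.029]
tool_rot: [0.762, 0.647, 0.001, -0.0]
force: [4.3, 6.0, -4.8]
finger_gap: 0.241
gripper_force: 89.3
t: 15.75
tcp_pos: [0.494, -0.1438, 0.029]
tool_rot: [0.762, 0.647, 0.001, -0.001]
force: [5.7, 9.7, -3.5]
finger_gap: 0.241
gripper_force: 89.2
```

The shaft stopped at y = -0.1438 with the force rising to about 8 N, so it is on the stop. I'll relax the side load and release.

```bash
python3 -m handwheel '[[[0,0,0,0.0003,0.0007,0.0006,0],[0,0,0,0,0,0,0],[0,0,0,0,0,0,0]]]' 90
python3 -m handwheel '[[[0,0,0,0,0,0,0.35],[0,0,0,0,0,0,0.5],[0,0,0,0,0,0,0.6],[0,0,0,0,0,0,0.6]]]' 40
```

```text
t: 16.12
tcp_pos: [0.4941, -0.1438, 0.0289]
tool_rot: [0.762, 0.647, 0.001, -0.001]
force: [2.9, 8.9, 1.9]
finger_gap: 0.239
gripper_force: 89.9
t: 16.62
tcp_pos: [0.4943, -0.1459, 0.0285]
tool_rot: [0.762, 0.648, -0.0, 0.0]
force: [0.1, -0.1, -0.5]
finger_gap: 0.6
gripper_force: 0.0
```

```bash
python3 -m handwheel '[[[0,0,0,0,0,-0.01,0.7],[0,0,0,0,0,-0.02,0.7],[0,0,0,0,0,-0.04,0.7],[0,0,0,0,0,-0.05,0.7],[0,0,0,0,0,-0.05,0.7],[0,0,0,0,0,-0.04,0.7],[0,0,0,0,0,0,0.7],[0,0,0,0,0,0,0.7],[0,0,0,0,0,0,0.7]]]' 40
python3 - <<'E'
from h import *
s,M=tool();print(s['tcp_pos'],M.round(4),s['q'])
cv2.imwrite('pics/w8.png',snapshot('wrist')[:,:,::-1])
E
```

```text
t: 17.75
tcp_pos: [0.4932, -0.145, 0.2371]
tool_rot: [0.762, 0.648, -0.001, -0.002]
force: [-0.1, 0.5, -0.1]
finger_gap: 0.702
gripper_force: 0.0
[ 0.49318142 -0.14501216  0.23707321] [[ 0.1613  0.9869 -0.0029]
 [ 0.9869 -0.1613  0.0015]
 [ 0.0011 -0.0031 -1.    ]] [-5.03580260e-01  3.37808703e-01  1.66427008e+00 -6.30117184e-05
  1.14282251e+00 -3.41575904e-01]
```

View pics/w8.png

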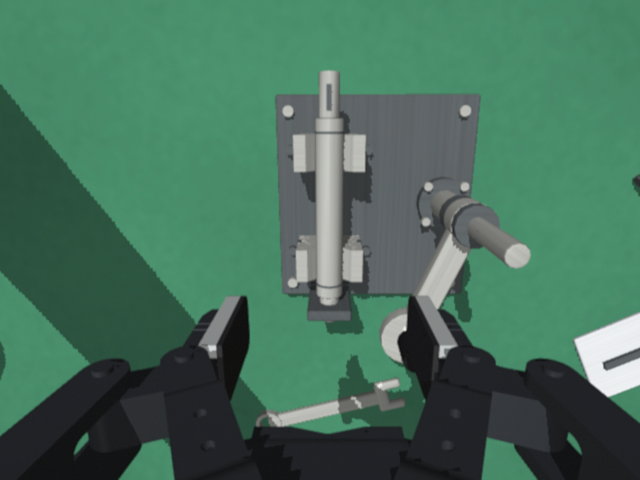

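The shaft sits in both V's against the stop button (329,300). The strap's boss is at (403,337). I've used all 10 views, so I'm going by numbers from here.

```bash
python3 - <<'E'
from h import *
y=np.array([.1616,.9869]);x=np.array([.9869,-.1616]);o=np.array([.4930,-.1501]);post=o+.11*x
def rep(n,P):
    d=P[:2]-post;th=np.arctan2(-d@y,-d@x);print(n,P.round(4),'r',np.linalg.norm(d).round(4),'th',th.round(3))
for n,(a,b,c,d) in {'top0':(225,255,435,462),'side0':(300,325,335,358)}.items():
    im=cv2.imread(f'pics/{n}.png');g=im[a:b,c:d].max(2);m=(g<45).astype(np.uint8)
    k,l,st,ce=cv2.connectedComponentsWithStats(m);i=1+st[1:,4].argmax();u,v=ce[i]+[c,a];print(n,st[i],u,v)
    KC=T(n[:-1]);rep(n,ray(KC,u,v,.138 if n=='top0' else .128))
    # silver boss
im=cv2.imread('pics/w8.png');KC=T('wrist')
for p in((381,337,.104),):rep('wL',ray(KC,*p))
rep('wC',ray(KC,406,337,.104))
rep('boss top0',ray(T('top'),443.6,241.2,.104))
rep('post top0 ',ray(T('top'),330+384/5,190+91/5,.185))
rep('post wrist',ray(KC,517,256,.185))
s,M=tool();print(s['tcp_pos'],s['t'],px(KC,np.r_[post,.185]))
E
```

```text
top0 [ 6 11 10  8 62] 445.2741935483871 239.53225806451613
top0 [ 0.5398 -0.2598  0.138 ] r 0.1107 th 1.142
side0 [ 7  6  7 14 79] 345.2278481012658 313.11392405063293
side0 [ 0.5428 -0.2683  0.128 ] r 0.1164 th 1.204
wL [ 0.5203 -0.2548  0.104 ] r 0.1189 th 0.981
wC [ 0.5412 -0.2581  0.104 ] r 0.1086 th 1.143
boss top0 [ 0.5418 -0.2641  0.104 ] r 0.1133 th 1.177
post top0  [ 0.5998 -0.1699  0.185 ] r 0.0027 th 1.006
post wrist [ 0.6007 -0.167   0.185 ] r 0.0012 th -0.593
[ 0.49331284 -0.14507481  0.2370089 ] 17.8 [518.58707332 257.11530173]
```

```bash
python3 -m handwheel '[[[0,0,0,-0.0264,0.0165,0,0.7],[0,0,0,-0.0264,0.0165,0,0.7],[0,0,0,-0.0264,0.0165,0,0.7],[0,0,0,-0.0264,0.0165,0,0.7],[0,0,0,0,0,0,0.7],[0,0,0,0,0,0,0.7],[0,0,0,0,0,0,0.7]]]' 40
python3 - <<'E'
from h import *
KC=T('wrist');im=snapshot('wrist')[:,:,::-1];cv2.imwrite('pics/w9.png',im);s,M=tool();print(s['tcp_pos'])
K=np.array([.5415,-.2601]);p0=px(KC,np.r_[K,.104]);p1=px(KC,np.r_[K,.138]);print(p0,p1)
r=px(KC,np.r_[K+M[:2,1]*.024,.104])-p0;r=np.linalg.norm(r);print('r',r)
g=cv2.GaussianBlur(cv2.cvtColor(im,6),(3,3),0)
for P,rr,z in((p0,r,.104),(p1,np.linalg.norm(px(KC,np.r_[K+M[:2,1]*.011,.138])-p1),.138)):
    a,b=int(P[0])-70,int(P[1])-70
    c=cv2.HoughCircles(g[max(b,0):b+140,a:a+140],cv2.HOUGH_GRADIENT,1,8,param1=80,param2=12,minRadius=int(rr*.85),maxRadius=int(rr*1.15)+1)
    if c is not None:
        for q in c[0][:4]:
            W=ray(KC,q[0]+a,q[1]+max(b,0),z);print(z,q,W.round(4),'tool',(M.T@(W-s['tcp_pos'])).round(4))
hsv=cv2.cvtColor(im,40);a,b=p1.astype(int)
for v in range(b-30,b+60,10):print(v,im[v,a-60:a+64:8].max(1))
E
```

```text
t: 18.68
tcp_pos: [0.5418, -0.2591, 0.238]
tool_rot: [0.762, 0.648, -0.0, -0.001]
force: [-1.2, 0.6, -0.2]
finger_gap: 0.701
gripper_force: 0.0
[ 0.54195802 -0.25920751  0.23822983]
[328.20254742 217.86763929] [328.25075093 229.0896373 ]
r 30.951806145096977
0.104 [71.5 71.5 28.8] [ 0.5424 -0.2608  0.104 ] tool [-0.0015  0.0008  0.1342]
0.138 [72.5 65.5 17.2] [ 0.5436 -0.2571  0.138 ] tool [0.0023 0.0013 0.1002]
199 [105  71  83  83  83 190 192 193 225 226 212  79  83  83  84  83]
209 [ 83  83  83 135 140 191 194  27  21 170 191 196  84  83  85 141]
219 [ 83  83  85  83 146 193 181  45  40  33 192 193  82  82  82 142]
229 [ 83  84  86  84 123 198  98  39  37  36 155 185  85  83 141 145]
239 [ 84  84  84  84  83 147 193  37  37  48 113  84  84  99 143 143]
249 [145 145 146 142 146 146 146 146  84  84  83  82  82 142 142 146]
259 [145 145 146 146 147 146 146 147  84  84  85  84  85  99 146 142]
269 [146 144 146 146 144 145 146 144  83  83  83  82  82 135 143 145]
279 [146 147 149 146 146 145 144 146 148  92  84  85  82 145 142 141]
```

```bash
python3 -m handwheel '[[[0,0,0,0,0.001,0.04,0.7],[0,0,0,0,0,0.04,0.7],[0,0,0,0,0,0.035,0.7],[0,0,0,0,0,0.02,0.6],[0,0,0,0,0,0.01,0.6],[0,0,0,0,0,0.005,0.6],[0,0,0,0,0,0,0.6]]]' 40
python3 -m handwheel '[[[0,0,0,0,0,0.004,0.5],[0,0,0,0,0,0,0.35],[0,0,0,0,0,0,0.25],[0,0,0,0,0,0,0.1],[0,0,0,0,0,0,0],[0,0,0,0,0,0,0]]]' 60
```

```text
t: 19.6
tcp_pos: [0.5437, -0.2606, 0.089]
tool_rot: [0.762, 0.648, 0.0, 0.0]
force: [0.7, -0.1, 0.6]
finger_gap: 0.596
gripper_force: 0.0
t: 20.35
tcp_pos: [0.5435, -0.2608, 0.0846]
tool_rot: [0.762, 0.648, 0.0, 0.0]
force: [-0.0, -0.9, 1.0]
finger_gap: 0.24
gripper_force: 58.6
```

```bash
python3 -m handwheel '[[[0,0,0,0,0,-0.004,0],[0,0,0,0,0,-0.006,0],[0,0,0,0,0,0,0]]]' 90
python3 -m handwheel '[[[0,0,0,0,0,-0.008,0],[0,0,0,0,0,-0.009,0],[0,0,0,0,0,-0.009,0],[0,0,0,0,0,-0.006,0],[0,0,0,0,0,-0.003,0],[0,0,0,0,0,0,0]]]' 90
python3 - <<'E'
from h import *
s,M=tool();print(s['force'],s['ft_torque'],s['tcp_pos'])
E
```

```text
t: 20.72
tcp_pos: [0.5432, -0.2599, 0.094]
tool_rot: [0.762, 0.648, 0.0, -0.001]
force: [2.2, 1.2, -7.2]
finger_gap: 0.226
gripper_force: 88.2
t: 21.48
tcp_pos: [0.543, -0.2595, 0.1293]
tool_rot: [0.762, 0.648, 0.0, -0.001]
force: [3.3, 3.3, -12.8]
finger_gap: 0.226
gripper_force: 88.3
[  3.32664143   3.28507486 -12.78068678] [ 0.18236043 -0.47926582 -0.21957121] [ 0.54300983 -0.25952383  0.12933746]
```

```bash
python3 -m handwheel '[[[0,0,3.3,0.00268,-0.00574,0,0],[0,0,3.3,0.00268,-0.00574,0,0],[0,0,3.3,0.00268,-0.00574,0,0],[0,0,3.3,0.00268,-0.00574,0,0],[0,0,3.3,0.00268,-0.00574,0,0],[0,0,3.3,0.00268,-0.00574,0,0],[0,0,0,0,0,0,0]]]' 90
cat > st.py <<'E'
from h import *
y=np.array([.1616,.9869]);x=np.array([.9869,-.1616]);post=np.array([.4930,-.1501])+.11*x
s,M=tool();d=s['tcp_pos'][:2]-post
print('r',np.linalg.norm(d),'th',np.arctan2(-d@y,-d@x),'yaw',80.7-np.degrees(np.arctan2(M[1,0],M[0,0])),'z',s['tcp_pos'][2],'F tool',(M.T@s['force']).round(2),'Fz',s['force'][2],s['ft_torque'].round(2),s['t'])
E
python3 st.py
```

```text
t: 22.35
tcp_pos: [0.5151, -0.2341, 0.1293]
tool_rot: [0.862, 0.507, 0.0, -0.001]
force: [4.4, 2.1, -12.2]
finger_gap: 0.223
gripper_force: 88.4
r 0.10892006012637989 th 0.8156630803990049 yaw 19.78499879918993 z 0.12932342424861945 F tool [ 3.96  2.84 12.19] Fz -12.187828229914349 [ 0.28 -0.37 -0.14] 22.35
```

```bash
python3 -m handwheel '[[[0,0,3.3,0.00268,-0.00574,0,0],[0,0,3.3,0.00268,-0.00574,0,0],[0,0,3.3,0.00268,-0.00574,0,0],[0,0,3.3,0.00268,-0.00574,0,0],[0,0,3.3,0.00268,-0.00574,0,0],[0,0,3.3,0.00268,-0.00574,0,0],[0,0,3.3,0.00268,-0.00574,0,0],[0,0,3.3,0.00268,-0.00574,0,0],[0,0,3.3,0.00268,-0.00574,0,0],[0,0,3.3,0.00268,-0.00574,0,0],[0,0,3.3,0.00268,-0.00574,0,0],[0,0,3.3,0.00268,-0.00574,0,0],[0,0,3.3,0.00268,-0.00574,0,0],[0,0,0,0,0,0,0]]]' 90
python3 st.py
```

```text
t: 24.1
tcp_pos: [0.4924, -0.1578, 0.1295]
tool_rot: [0.988, 0.157, -0.001, 0.0]
force: [2.2, 0.3, -12.5]
finger_gap: 0.228
gripper_force: 88.5
r 0.10958840235153966 th 0.06983618842883077 yaw 62.58595209730278 z 0.12951513564691747 F tool [ 2.2   0.42 12.48] Fz -12.484268338483782 [ 0.12  0.11 -0.08] 24.1
```

```bash
python3 -m handwheel '[[[0,0,3.3,0.00268,-0.00574,0,0],[0,0,0.8,0.0006,-0.0014,0,0],[0,0,0,0,0,0,0],[0,0,0,0,0,0,0]]]' 90
python3 st.py
python3 -m handwheel '[[[0,0,0,0.0004,-0.0009,0,0],[0,0,0,0,0,0,0],[0,0,0,0,0,0,0]]]' 90
python3 st.py
```

```text
t: 24.6
tcp_pos: [0.4935, -0.15, 0.1293]
tool_rot: [0.993, 0.122, -0.001, -0.0]
force: [0.4, -1.6, -11.3]
finger_gap: 0.228
gripper_force: 88.5
r 0.10957140466816483 th -0.0013319787442149127 yaw 66.74141668226815 z 0.1292808624272919 F tool [ 0.03  1.62 11.32] Fz -11.316743877631104 [-0.06  0.41 -0.09] 24.6
t: 24.98
tcp_pos: [0.4937, -0.149, 0.1293]
tool_rot: [0.993, 0.121, -0.001, -0.0]
force: [-2.3, -3.2, -12.5]
finger_gap: 0.221
gripper_force: 88.5
r 0.109517859176791 th -0.01099031860070881 yaw 66.78059647363808 z 0.12925387438540842 F tool [-3.03  2.55 12.55] Fz -12.547743538646786 [-0.4   0.78 -0.3 ] 24.975
```

```bash
python3 -m handwheel '[[[0,0,0,0,0,0.004,0],[0,0,0,0,0,0.006,0],[0,0,0,0,0,0.006,0],[0,0,0,0,0,0.003,0],[0,0,0,0,0,0,0]]]' 90
python3 -m handwheel '[[[0,0,0,0,0,0.001,0],[0,0,0,0,0,0.0005,0],[0,0,0,0,0,0,0]]]' 90
```

```text
t: 25.6
tcp_pos: [0.4937, -0.1489, 0.11]
tool_rot: [0.993, 0.121, -0.001, -0.0]
force: [-3.9, -2.7, -10.5]
finger_gap: 0.22
gripper_force: 88.8
t: 25.98
tcp_pos: [0.4936, -0.1489, 0.1087]
tool_rot: [0.993, 0.121, -0.001, -0.0]
force: [-4.2, -3.1, -9.8]
finger_gap: 0.226
gripper_force: 88.9
```

```bash
python3 -m handwheel '[[[0,0,0,0,0,0.001,0],[0,0,0,0,0,0.0005,0],[0,0,0,0,0,0,0]]]' 90 | grep -E 'tcp|force: \['
python3 -m handwheel '[[[0,0,0,0,0,0.0005,0],[0,0,0,0,0,0.0005,0],[0,0,0,0,0,0,0]]]' 90| grep -E 'tcp|force: \['
```

```text
tcp_pos: [0.4936, -0.1489, 0.1073]
force: [-4.7, -2.4, -9.6]
tcp_pos: [0.4936, -0.1489, 0.1063]
force: [-4.7, -3.9, -9.7]
```

```bash
python3 -m handwheel '[[[0,0,0,0,0,0.001,0],[0,0,0,0,0,0.001,0],[0,0,0,0,0,0,0]]]' 90 | grep -E 'tcp|force: \['
```

```text
tcp_pos: [0.4936, -0.1488, 0.1043]
force: [-4.2, -2.6, -9.1]
```

```bash
python3 -m handwheel '[[[0,0,0,0,0,0.001,0],[0,0,0,0,0,0.001,0],[0,0,0,0,0,0,0]]]' 90 | grep -E 'tcp|force: \['
```

```text
tcp_pos: [0.4936, -0.1489, 0.1023]
force: [-4.9, -3.2, -8.5]
```

```bash
python3 -m handwheel '[[[0,0,0,0,0,0.001,0],[0,0,0,0,0,0.001,0],[0,0,0,0,0,0,0]]]' 90 | grep -E 'tcp|force: \['
```

```text
tcp_pos: [0.4936, -0.1489, 0.1004]
force: [-4.9, -3.5, -8.1]
```

```bash
python3 -m handwheel '[[[0,0,0,0,0,0.001,0],[0,0,0,0,0,0.001,0],[0,0,0,0,0,0,0]]]' 90 | grep -E 'tcp|force: \['
```

```text
tcp_pos: [0.4935, -0.1488, 0.0984]
force: [-5.5, -3.4, -8.7]
```

```bash
python3 -m handwheel '[[[0,0,0,0,0,0.001,0],[0,0,0,0,0,0.001,0],[0,0,0,0,0,0,0]]]' 90 | grep -E 'tcp|force: \['
```

```text
tcp_pos: [0.4935, -0.1488, 0.0964]
force: [-5.3, -2.4, -8.0]
```

```bash
python3 -m handwheel '[[[0,0,0,0,0,0.001,0],[0,0,0,0,0,0.001,0],[0,0,0,0,0,0,0]]]' 90 | grep -E 'tcp|force: \['
```

```text
tcp_pos: [0.4935, -0.1489, 0.0945]
force: [-5.3, -3.2, -7.9]
```

```bash
python3 -m handwheel '[[[0,0,0,0,0,0.001,0],[0,0,0,0,0,0.0005,0],[0,0,0,0,0,0,0]]]' 90 | grep -E 'tcp|force: \['
```

```text
tcp_pos: [0.4935, -0.1489, 0.093]
force: [-4.7, -2.9, -6.3]
```

```bash
python3 -m handwheel '[[[0,0,0,0,0,0.0005,0],[0,0,0,0,0,0,0],[0,0,0,0,0,0,0]]]' 90 | grep -E 'tcp|force: \['
```

```text
tcp_pos: [0.4935, -0.1489, 0.0926]
force: [-5.7, -3.3, -7.5]
```

```bash
python3 -m handwheel '[[[0,0,0,0,0,0.001,0],[0,0,0,0,0,0.0005,0],[0,0,0,0,0,0,0]]]' 90 | grep -E 'tcp|force: \['
```

```text
tcp_pos: [0.4935, -0.1489, 0.0915]
force: [-5.6, -2.4, -3.3]
```

```bash
python3 -m handwheel '[[[0,0,0,0,0,0.0005,0],[0,0,0,0,0,0,0],[0,0,0,0,0,0,0]]]' 90 | grep -E 't:|tcp|force: \['
```

```text
t: 30.48
tcp_pos: [0.4936, -0.1488, 0.0913]
tool_rot: [0.993, 0.121, -0.001, -0.0]
force: [-6.2, -2.6, -0.6]
```

```bash
python3 -m handwheel '[[[0,0,0,-0.0007,0,0,0],[0,0,0,0,0,0,0]]]' 60 | grep -E 'tcp|force: \['
python3 -m handwheel '[[[0,0,0,0,0,0,0.3],[0,0,0,0,0,0,0.45],[0,0,0,0,0,0,0.6],[0,0,0,0,0,0,0.7],[0,0,0,0,0,0,0.7]]]' 30
python3 st.py
```

```text
tcp_pos: [0.4935, -0.1489, 0.0914]
force: [-5.8, -2.4, -1.5]
t: 31.35
tcp_pos: [0.4939, -0.1491, 0.0905]
tool_rot: [0.993, 0.121, 0.0, 0.0]
force: [0.3, -0.1, -0.0]
finger_gap: 0.702
gripper_force: 0.0
r 0.1092521332129342 th -0.01028133913391018 yaw 66.76974682927457 z 0.09049288970066346 F tool [0.24 0.19 0.  ] Fz -0.000572353977258442 [ 0.04 -0.01 -0.  ] 31.35
```

Released. I'll retreat upwards and check the knob and shaft positions numerically.

```bash
python3 -m handwheel '[[[0,0,0,0,0,-0.01,0.7],[0,0,0,0,0,-0.02,0.7],[0,0,0,0,0,-0.03,0.7],[0,0,0,0,0,-0.03,0.7],[0,0,0,0,0,-0.03,0.7],[0,0,0,0,0,-0.03,0.7],[0,0,0,0,0,0,0.7],[0,0,0,0,0,0,0.7],[0,0,0,0,0,0,0.7]]]' 30
python3 st.py
python3 - <<'E'
from h import *
y=np.array([.1616,.9869]);x=np.array([.9869,-.1616]);o=np.array([.4930,-.1501]);post=o+.11*x
KC=T('wrist');im=snapshot('wrist')[:,:,::-1];cv2.imwrite('pics/w10.png',im)
p=px(KC,np.r_[o,.111]);r=np.linalg.norm(px(KC,np.r_[o+.024*x,.111])-p);a,b=int(p[0])-70,max(int(p[1])-70,0);print(p,r)
g=cv2.GaussianBlur(cv2.cvtColor(im,6),(3,3),0)
c=cv2.HoughCircles(g[b:b+140,a:a+140],cv2.HOUGH_GRADIENT,1,8,param1=80,param2=12,minRadius=int(r*.85),maxRadius=int(r*1.15)+1)
for q in c[0][:3]:
    d=ray(KC,q[0]+a,q[1]+b,.111)[:2]-post;print(q,np.linalg.norm(d),np.arctan2(-d@y,-d@x))
E
```

```text
t: 32.48
tcp_pos: [0.4928, -0.1486, 0.2391]
tool_rot: [0.993, 0.121, -0.001, -0.001]
force: [-0.6, -0.0, 0.5]
finger_gap: 0.702
gripper_force: 0.0
r 0.11046995771649881 th -0.01295149734566962 yaw 66.78090228759103 z 0.23914002090803188 F tool [-0.61 -0.12 -0.5 ] Fz 0.5007658764758329 [-0.01  0.   -0.  ] 32.475
[329.28661407 217.83022611] 31.525744250951767
[70.5 67.5 31.9] 0.10756271103033413 -0.008163224848080994
```

```bash
python3 -c "
from station import *
print(sign_off())"
```

```text
the job is handed in; nothing more can be done
None
```

I handed the job in at about 32.5 s of the 69 s limit: the shaft is in both V's against the stop with the thin end away from it, and the strap is square over it, lowered by feel until the spring load had left the hand, then released. The handoff returned no verdict; the last wrist picture puts the strap within about 0.01 rad of its stop, but I did not re-check the shaft after lowering the strap.

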